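Find the spring of the right stiffness and tag its block

TASK

Three flat springs that look alike are clamped in test blocks on the bench. Press them one after another on the rivet half-way along, with a steady 8 N for about a second and never with more than 15 N on any spring or block, until you have found and so tested the one that gives about 10 mm at the rivet (of the others one is too soft, one too stiff). Then tag it: put the loose steel collar over the upright pin at that spring's free end so that it lies flat on the spring, let go, and leave the other loose things where they are.

Things in the scene. Friction and masses are not known exactly. Their poses are not given: they have to be found in the camera images.
- station_a: One of three fixed test blocks that look alike (a, b, c are mere names). Grey foot 84 x 70 x 10 mm; column 44 x 44 mm, topped by a clamp plate with four small bolts, 77 mm high. A flat steel spring, 26 mm wide, 3 mm thick, upper face at 62 mm, sticks out level 123 mm from the column's face along the block's own -x axis, towards the robot. Origin: under the middle of the column, at bench height; z up.
- rivet_a (a point): Crown of the domed rivet (14 mm wide, 3 mm high) near the middle of this block's spring: the pressing point, 77 mm from the block's middle, 65 mm above the bench when unloaded. It sinks in proportion to the force: with 8 N one spring gives about 10 mm here, one 18 mm, one 4 mm. It springs back when let go.
- pin_a (a point): Foot of the upright pin near the free end of this block's spring: its centre on the spring's upper face, 62 mm above the bench when unloaded, 45 mm beyond the rivet. The pin, 10 mm thick with a tapered tip, rises 27 mm from here. The collar's weight bends the spring at the pin by some 4 to 20 mm, by its stiffness.
- station_b: One of three fixed test blocks that look alike (a, b, c are mere names). Grey foot 84 x 70 x 10 mm; column 44 x 44 mm, topped by a clamp plate with four small bolts, 77 mm high. A flat steel spring, 26 mm wide, 3 mm thick, upper face at 62 mm, sticks out level 123 mm from the column's face along the block's own -x axis, towards the robot. Origin: under the middle of the column, at bench height; z up.
- rivet_b (a point): Crown of the domed rivet (14 mm wide, 3 mm high) near the middle of this block's spring: the pressing point, 77 mm from the block's middle, 65 mm above the bench when unloaded. It sinks in proportion to the force: with 8 N one spring gives about 10 mm here, one 18 mm, one 4 mm. It springs back when let go.
- pin_b (a point): Foot of the upright pin near the free end of this block's spring: its centre on the spring's upper face, 62 mm above the bench when unloaded, 45 mm beyond the rivet. The pin, 10 mm thick with a tapered tip, rises 27 mm from here. The collar's weight bends the spring at the pin by some 4 to 20 mm, by its stiffness.
- station_c: One of three fixed test blocks that look alike (a, b, c are mere names). Grey foot 84 x 70 x 10 mm; column 44 x 44 mm, topped by a clamp plate with four small bolts, 77 mm high. A flat steel spring, 26 mm wide, 3 mm thick, upper face at 62 mm, sticks out level 123 mm from the column's face along the block's own -x axis, towards the robot. Origin: under the middle of the column, at bench height; z up.
- rivet_c (a point): Crown of the domed rivet (14 mm wide, 3 mm high) near the middle of this block's spring: the pressing point, 77 mm from the block's middle, 65 mm above the bench when unloaded. It sinks in proportion to the force: with 8 N one spring gives about 10 mm here, one 18 mm, one 4 mm. It springs back when let go.
- pin_c (a point): Foot of the upright pin near the free end of this block's spring: its centre on the spring's upper face, 62 mm above the bench when unloaded, 45 mm beyond the rivet. The pin, 10 mm thick with a tapered tip, rises 27 mm from here. The collar's weight bends the spring at the pin by some 4 to 20 mm, by its stiffness.
- collar_mid (a point): Centre (half-way up) of the loose plain steel collar, a ring 44 mm outside, with a 20 mm hole, 20 mm high, 190 g, lying flat on the bench to the right of the blocks; z is its axis.
- collar: The same collar; origin at the centre of its underside.
- tape_roll: Bystander: roll of tape 63 mm wide, 19 mm high; origin under its centre.
- elbow: Bystander: bent copper pipe elbow 51 x 51 x 22 mm; origin under its centre.
- sander: Bystander: cork sanding block 64 x 96 x 24 mm; origin under its centre.
- torch: Bystander: small black torch 38 x 126 x 38 mm; origin under its centre.
Things that resemble listed ones, but are neither listed nor needed, are in the scene too. What is shaped like the collar but pink or yellow is not meant.

How it is judged (in metres and radians):
On the way, in this order (a step that is already met when the one before it is completed fails the run):
1. the spring of the right stiffness is pressed at its rivet with 8 N (6.3 to 10 N), giving about 10 mm (7 to 13 mm), steadily for 0.3 s (((contact force between the fingers and station_a between 6.3 and 10 N and z of rivet_a in the frame of station_a between 0.052 and 0.058 m) or (contact force between the fingers and station_b between 6.3 and 10 N and z of rivet_b in the frame of station_b between 0.052 and 0.058 m) or (contact force between the fingers and station_c between 6.3 and 10 N and z of rivet_c in the frame of station_c between 0.052 and 0.058 m))), for 0.3 s.
2. after that, the collar is put flat over the pin of that spring, which it bends by 2.5 to 7.5 mm at the rivet (((horizontal distance between collar_mid and pin_a below 0.009 m and z of collar_mid in the frame of pin_a between 0.006 and 0.014 m and angle between the z axis of collar_mid and the z axis of pin_a, either way round below 0.12 rad and z of rivet_a in the frame of station_a between 0.0575 and 0.0625 m) or (horizontal distance between collar_mid and pin_b below 0.009 m and z of collar_mid in the frame of pin_b between 0.006 and 0.014 m and angle between the z axis of collar_mid and the z axis of pin_b, either way round below 0.12 rad and z of rivet_b in the frame of station_b between 0.0575 and 0.0625 m) or (horizontal distance between collar_mid and pin_c below 0.009 m and z of collar_mid in the frame of pin_c between 0.006 and 0.014 m and angle between the z axis of collar_mid and the z axis of pin_c, either way round below 0.12 rad and z of rivet_c in the frame of station_c between 0.0575 and 0.0625 m))), for 0.2 s.
At the end, for the whole second after the job is handed in: The collar lies flat on the spring that gives 10 mm under 8 N, that spring's pin through its hole (centres within 9 mm, axes within 0.12 rad, its middle 6 to 14 mm above the spring), and its weight bends that spring 2.5 to 7.5 mm at the rivet (about 5 mm); released and at rest (((horizontal distance between collar_mid and pin_a below 0.009 m and z of collar_mid in the frame of pin_a between 0.006 and 0.014 m and angle between the z axis of collar_mid and the z axis of pin_a, either way round below 0.12 rad and z of rivet_a in the frame of station_a between 0.0575 and 0.0625 m) or (horizontal distance between collar_mid and pin_b below 0.009 m and z of collar_mid in the frame of pin_b between 0.006 and 0.014 m and angle between the z axis of collar_mid and the z axis of pin_b, either way round below 0.12 rad and z of rivet_b in the frame of station_b between 0.0575 and 0.0625 m) or (horizontal distance between collar_mid and pin_c below 0.009 m and z of collar_mid in the frame of pin_c between 0.006 and 0.014 m and angle between the z axis of collar_mid and the z axis of pin_c, either way round below 0.12 rad and z of rivet_c in the frame of station_c between 0.0575 and 0.0625 m)) and contact force between the fingers and collar below 0.1 N and linear speed of collar below 0.02 m/s); the robot touches nothing.
It fails at once if a block or its spring is pushed by the fingers with more than 15 N (contact force between the fingers and station_a above 15 N or contact force between the fingers and station_b above 15 N or contact force between the fingers and station_c above 15 N).
It fails at once if the tape roll, elbow, sanding block or torch is moved by more than 30 mm (distance of any of tape_roll, elbow, sander, torch from where it was at the start of the episode above 0.03 m).
It also fails if it takes over 72 s, if anything falls off the work surface, if the arm or the gripper's body presses on something with over 40 N, if the wrist force passes 120 N, or if a joint passes its speed limit or range.

ROBOT

A 6-joint arm with a two-finger parallel gripper is mounted at the origin on a cart in front of the work surface, level with it; the furniture and walls round the work are solid. World frame = base frame: x ahead of the robot, y to its left, z up, the work surface at z = 0. Lengths are in mm, angles in rad, forces in N, time in s.
With the tool pointing down it reaches from about 250 to 775 mm from the base axis. Payload 8.9 kg.
Tool frame: the origin (TCP) lies at the very end of the fingers, on their centre line; the grasp point (between the pads) lies 19 mm behind it; z points along the fingers, y is the line along which they close (so a half turn about z gives the same grasp; the last joint's range is limited). The gripper opens to 85 mm and grips with 20 to 120 N. Pads are 22 mm wide; open, the fingers measure 114 mm over their backs; the gripper's body (76 mm by 85 mm) begins 54 mm behind the grasp point. The pads swing forward as they close: fully open they stand 13 mm farther back than shut.
Start: joints at [1.048, 0.291, -0.153, 1.127, 0, 1.431], TCP at [196.579, 486.807, 231.305] pointing down, gripper open.
Joint ranges: [-2.52, 2.52], [-0.91, 1.74], [-1.3, 1.37], [-1.96, 2.02], [-1.52, 1.47], [-3.14, 3.14]. Speed limits (rad/s): [2.22, 2.22, 2.79, 3.14, 3.14, 3.14].

INTERFACE

Orientations are given as a unit quaternion [w, x, y, z].
In Python, from station import monitor, imaging, r gives the robot as it stands.
- The arm moves only by the tool step_arm, never from a script. Its argument "deltas" is a list of rows, each a list of 2 entries, a list of its own where there are three numbers: the shift along the tool's x, y, z in units of 0.08 m (1.0 is 0.08 m), then the turn, a rotation vector about the tool's x, y, z in units of 120 degrees (1.0 is 120 degrees). A call has 1 to 5 rows; each row is the pose to reach, as a shift and turn from the pose commanded when the call began, along the tool's axes at that moment; what a row does not reach only later rows make up. A row lasts 1/8 s, in which the tool goes at most 62.5 mm and 10.7 degrees, less where a joint would pass 70% of its speed; a pose out of reach is approached as far as the arm can. A call with a number of a shift or a turn outside -1 to 1 is refused whole. A call with a gripper value outside its range is refused whole. "grip" is the opening, from 0 (shut) to 1 (fully open), set as the call begins (left out, the last holds). The fingers move at their own pace and stop on an object; "newtons" is the grip in N (left out, the last holds). Time passes only in rows, so rows that repeat a pose let the fingers close. It gives the time, the measured TCP pose, the force, the opening and the grip force at its end, in the units of the state.
- monitor.get_state(): the state, without advancing time (a new reading comes with each control period).
- imaging.camera(name): name is "scene" or "top" or "wrist"; returns a dict with "img" (480x640x3 uint8, red, green, blue), "intrinsics" (3x3 intrinsics, pixels), "R" (3x3) and "t" (3): a world point X has camera coordinates R X + t; the wrist camera has in their place "hand_eye" (4x4, takes a point from camera to tool coordinates, whose origin is the TCP and whose axes are the flange's). Camera axes: x right, y down, z forward; pixel columns grow to the right and rows downward; lengths in mm; the calibration is good to about 2 mm. A picture is of the moment at which its call begins: read the wrist's pose just before it. There is no depth.
- r.close_job(): hands the job in; it is judged then, once.
The state is a dict: "t": time; "joint_pos": joint angles; "qvel": joint speeds; "tau": joint torques, N m; "tcp_pos": TCP position; "ee_rot": TCP orientation; "force": force on the tool from outside, world axes, zero at the start; "moment": the same for the moment, N m; "opening": finger opening in mm; "grasp_force": force on a finger pad.
Only numpy, scipy, OpenCV 4.12 (cv2) and the standard library are available. Lean on these libraries where they do the work, as an engineer would, in place of code of your own. Each camera call takes 0.05 s, during which the arm holds its last target. There are 200 camera calls.

## Working session

There is one attempt and no reset: what is moved stays moved. The work goes in short steps, Python scripts to look and compute and a tool call to move; the robot and the scene stay as the last step left them, time stands still between calls to the robot, and variables do not carry over. Pictures are saved under pics/ and viewed, at most 10 in all, crops included, and the job is handed in when it is done.

Besides the shell and the picture viewer there is one more tool, called after ">>>" in YAML: its name, and indented under it one key for each argument. step_arm: Moves the arm, as the interface text tells. Its arguments: {"type":"object","properties":{"deltas":{"type":"array"},"grip":{"type":"number"},"newtons":{"type":"number"}},"required":["deltas"]}

```bash
ls; mkdir -p pics; python3 - <<'E'
from station import monitor, imaging, r
import cv2,numpy as np,pickle
s=monitor.get_state(); print(s)
d={}
for n in("top","scene"):
    c=imaging.camera(n); d[n]=c; cv2.imwrite(f"pics/{n}0.png",c["img"][:,:,::-1]); print(n,c["intrinsics"],c["R"],c["t"])
pickle.dump(d,open("cams.pkl","wb"))
E
```

```text
pics
{'t': 0.0, 'joint_pos': array([ 1.04772145e+00,  2.91309479e-01, -1.54144296e-01,  1.12668897e+00,
       -2.04897444e-05,  1.43151478e+00]), 'qvel': array([ 0.00111778, -0.00179847, -0.00062021,  0.0001686 ,  0.00072345,
       -0.00053435]), 'tau': array([-3.52303723e-03, -5.37146580e+01,  3.31371939e+01,  1.57847686e-02,
       -4.32179741e-04,  2.30721315e-05]), 'tcp_pos': array([196.34950345, 486.41831041, 230.710429  ]), 'ee_rot': array([-2.09210412e-04,  1.90721040e-01,  9.81644045e-01, -6.39956959e-04]), 'force': array([-0.49644563, -0.3026651 ,  0.07937365]), 'moment': array([-0.00110738, -0.0094044 ,  0.00206165]), 'grasp_force': 0.0, 'opening': 85.30829292964182}
top [[434.95270276   0.         318.38695438]
 [  0.         434.95270276 243.82921193]
 [  0.           0.           1.        ]] [[ 0.02375353 -0.99957784 -0.0167307 ]
 [-0.98011021 -0.01998612 -0.19744503]
 [ 0.19702729  0.02108795 -0.98017118]] [-118.82347978  523.71123611  954.35581407]
scene [[581.72424098   0.         318.71744457]
 [  0.         581.72424098 236.94887015]
 [  0.           0.           1.        ]] [[ 0.87373597 -0.48639455 -0.00240687]
 [-0.31616358 -0.5641669  -0.76272951]
 [ 0.3696296   0.66718517 -0.64671316]] [-480.51919439  141.4890157  1206.63656563]
```

View pics/top0.png

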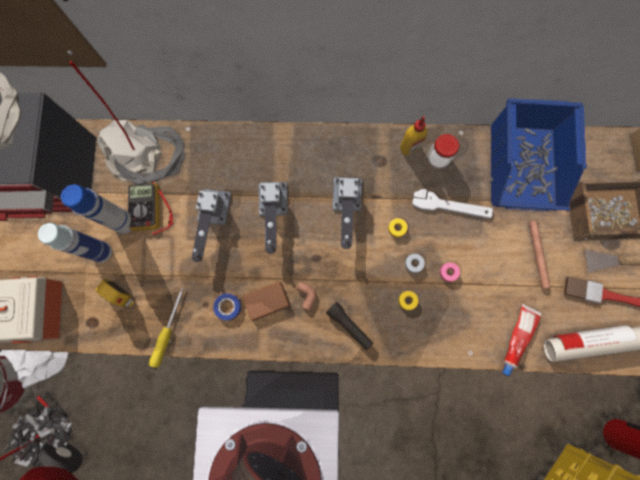

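View pics/scene0.png

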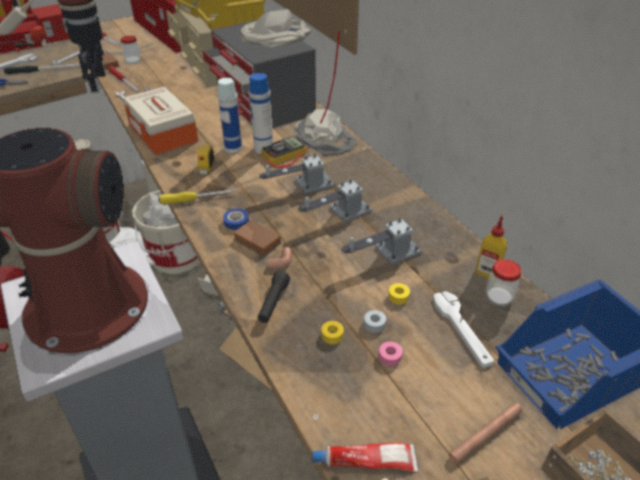

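Top view: the three blocks are at (212,205), (271,197) and (347,192), with their springs pointing down-image. The ring candidates are grey (415,263), yellow (398,228), yellow (409,300) and pink (451,272). Only the grey one fits the plain steel collar. I'll confirm it and pick out the rivets and pins in one enlarged crop.

```bash
cat > h.py <<'E'
import numpy as np,cv2,pickle
from scipy.spatial.transform import Rotation as Ro
def ray(c,u,v,z):
    K,R,t=c["intrinsics"],np.array(c["R"]),np.array(c["t"])
    d=R.T@np.linalg.solve(K,[u,v,1.]); o=-R.T@t
    return o+d*(z-o[2])/d[2]
def pose(s):
    q=s["ee_rot"]; return Ro.from_quat([q[1],q[2],q[3],q[0]]).as_matrix(),np.array(s["tcp_pos"])
def wristcam(c,s):
    M,p=pose(s); H=np.array(c["hand_eye"]); 
    Rw=M@H[:3,:3]; tw=M@H[:3,3]+p
    return dict(img=c["img"],intrinsics=c["intrinsics"],R=Rw.T,t=-Rw.T@tw)
E
python3 - <<'E'
from h import *
d=pickle.load(open("cams.pkl","rb")); c=d["top"]; im=c["img"]
cr=im[170:320,180:470]
cv2.imwrite("pics/crop1.png",cv2.resize(cr[:,:,::-1],None,fx=2.7,fy=2.7,interpolation=cv2.INTER_CUBIC))
h=cv2.cvtColor(im,cv2.COLOR_RGB2HSV)
sub=h[245:282,398:434]; print("collar hsv",h[263,408],h[263,440],h[228,391])
m=((sub[:,:,1]<60)&(sub[:,:,2]>110)).astype(np.uint8)
mo=cv2.moments(cv2.morphologyEx(m,cv2.MORPH_CLOSE,np.ones((9,9))),True)
u,v=398+mo["m10"]/mo["m00"],245+mo["m01"]/mo["m00"]; print(u,v,m.sum(),ray(c,u,v,15))
for n,u,v in [("torch",350,327),("elbow",307,295),("sander",267,303)]: print(n,ray(c,u,v,15))
E
```

```text
collar hsv [115   8 200] [ 14  77 129] [ 26 190 239]
414.53495440729483 262.4559270516717 295 [ 493.15756898 -335.13229017   15.        ]
torch [ 339.45218839 -183.96346718   15.        ]
elbow [410.70880599 -82.68082819  15.        ]
sander [389.98758798  10.31132249  15.        ]
```

View pics/crop1.png

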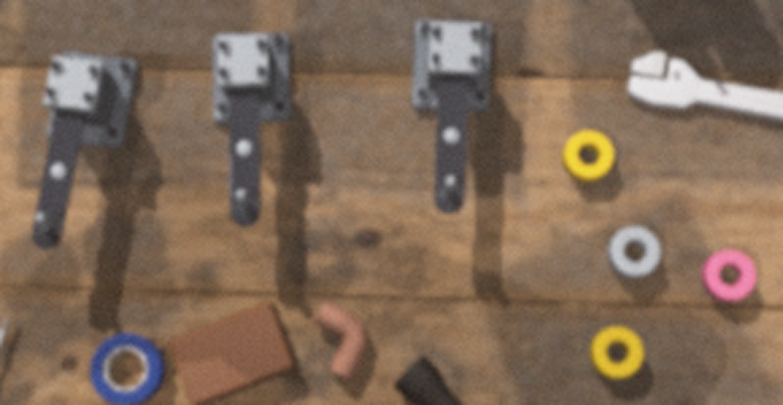

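The grey ring at crop (634,251), image (415,263), is the collar: plain steel, with pink and yellow look-alikes around it. In the crop the rivets are at (58,171), (244,148) and (451,135), and the pin tips at (41,217), (240,194) and (450,181).

```bash
cat >> h.py <<'E'
def plan(s,target,Rt=None):
    "shift (units .08m) and turn (units 120deg) in tool axes to reach target pos/orientation"
    M,p=pose(s); sh=M.T@(np.array(target)-p)/80
    w=None if Rt is None else Ro.from_matrix(M.T@Rt).as_rotvec()/np.radians(120)
    return sh.round(4),None if w is None else w.round(4)
def down(yaw): # tool z down, tool x at angle yaw in world
    c,s=np.cos(yaw),np.sin(yaw); return np.array([[c,s,0],[s,-c,0],[0,0,-1.]])
E
python3 - <<'E'
from h import *
from station import monitor
d=pickle.load(open("cams.pkl","rb")); c=d["top"]; im=c["img"]
g=cv2.cvtColor(im,cv2.COLOR_RGB2GRAY).astype(float)
def blob(u,v,w=3):
    u,v=int(round(u)),int(round(v)); p=g[v-w:v+w+1,u-w:u+w+1]; p=np.clip(p-np.percentile(p,60),0,None)
    Y,X=np.mgrid[v-w:v+w+1,u-w:u+w+1]; return (X*p).sum()/p.sum(),(Y*p).sum()/p.sum()
for n,r_,p_ in [("L",(58,171),(41,217)),("M",(244,148),(240,194)),("R",(451,135),(450,181))]:
    f=lambda q:(180+(q[0]+.5)/2.7-.5,170+(q[1]+.5)/2.7-.5)
    a=ray(c,*blob(*f(r_)),65); b=ray(c,*f(p_),88); 
    print(n,blob(*f(r_)),a.round(1),b.round(1),"dist",np.linalg.norm((a-b)[:2]),"yaw",np.arctan2(a[1]-b[1],a[0]-b[0]))
s=monitor.get_state(); M,p=pose(s); print("tool x",M[:,0],"yaw",np.arctan2(M[1,0],M[0,0]))
from station import imaging
w=imaging.camera("wrist"); print(w["hand_eye"],w["intrinsics"])
E
```

```text
L (np.float64(200.76124567474048), np.float64(232.55363321799308)) [544.4 163.9  65. ] [499.  167.1  88. ] dist 45.46200634181448 yaw -0.07003007618355847
M (np.float64(269.55384615384617), np.float64(223.9972027972028)) [567.8   6.1  65. ] [521.8   3.3  88. ] dist 46.08639581200899 yaw 0.0618089789057536
R (np.float64(346.43050847457624), np.float64(219.49830508474577)) [ 581.9 -170.7   65. ] [ 536.3 -170.    88. ] dist 45.65151420919928 yaw -0.016190158352211086
tool x [-9.27243409e-01  3.74459121e-01  1.67361548e-04] yaw 2.7577792617129475
[[-1.73786827e-04 -9.63514872e-01 -2.67654741e-01  6.64634763e+01]
 [ 9.99999654e-01  5.03914207e-05 -8.30695728e-04 -6.91383506e-01]
 [ 8.13875191e-04 -2.67654793e-01  9.63514530e-01 -1.43431300e+02]
 [ 0.00000000e+00  0.00000000e+00  0.00000000e+00  1.00000000e+00]] [[330.67855562   0.         316.21020382]
 [  0.         330.67855562 240.1814717 ]
 [  0.           0.           1.        ]]
```

>>> step_arm:
  deltas:
    - [[-0.32, -0.12, 0], [0, 0, -0.061]]
    - [[-0.64, -0.24, 0], [0, 0, -0.122]]
    - [[-0.95, -0.356, 0], [0, 0, -0.1832]]
  grip: 0

```text
t: 0.52
tcp_pos: [256.8, 431.2, 231.1]
ee_rot: [-0.0, -0.002, 1.0, -0.0]
force: [-0.8, 0.4, 0.1]
opening: 32.1
grasp_force: 0.0
```

>>> step_arm:
  deltas:
    - [[-0.45, -0.42, 0], [0, 0, 0]]
    - [[-0.9, -0.84, 0], [0, 0, 0]]

```text
t: 0.78
tcp_pos: [329.1, 363.8, 231.1]
ee_rot: [-0.0, -0.0, 1.0, -0.0]
force: [0.3, 0.5, 0.1]
opening: -0.1
grasp_force: 0.0
```

>>> step_arm:
  deltas:
    - [[-0.45, -0.42, 0], [0, 0, 0]]
    - [[-0.9, -0.84, 0], [0, 0, 0]]

```text
t: 1.02
tcp_pos: [401.3, 296.3, 231.2]
ee_rot: [-0.0, 0.0, 1.0, -0.0]
force: [1.1, 0.4, -0.4]
opening: -0.0
grasp_force: 0.0
```

>>> step_arm:
  deltas:
    - [[-0.45, -0.42, 0.2], [0, 0, 0]]
    - [[-0.9, -0.84, 0.5], [0, 0, 0]]

```text
t: 1.27
tcp_pos: [473.9, 229.2, 191.3]
ee_rot: [0.001, 0.0, 1.0, 0.0]
force: [0.1, 1.5, 0.3]
opening: 0.3
grasp_force: 0.0
```

>>> step_arm:
  deltas:
    - [[-0.45, -0.42, 0.2], [0, 0, 0]]
    - [[-0.9, -0.84, 0.5], [0, 0, 0]]
    - [[-0.9, -0.84, 0.5], [0, 0, 0]]

```text
t: 1.65
tcp_pos: [545.2, 160.5, 149.0]
ee_rot: [-0.001, 0.002, 1.0, -0.0]
force: [-0.5, 0.8, 0.6]
opening: -0.2
grasp_force: 0.0
```

```bash
python3 - <<'E'
from h import *
from station import monitor, imaging
s=monitor.get_state(); c=wristcam(imaging.camera("wrist"),s); pickle.dump(c,open("w1.pkl","wb"))
im=c["img"].copy()
K,R,t=c["intrinsics"],c["R"],c["t"]
for X in [(544.4,163.9,65),(499,167.1,89),(499,167.1,62),(567.8,6.1,65),(521.8,3.3,89)]:
    q=K@(R@np.array(X)+t); q=q[:2]/q[2]; print(X,q.round(1)); cv2.circle(im,tuple(int(v) for v in q),2,(0,255,0),-1)
cv2.imwrite("pics/w1.png",im[:,:,::-1]); print(s["tcp_pos"],s["force"])
E
```

```text
(544.4, 163.9, 65) [322.9 244.4]
(499, 167.1, 89) [328.9 183.8]
(499, 167.1, 62) [327.6 179.8]
(567.8, 6.1, 65) [108.6 275.6]
(521.8, 3.3, 89) [ 68.5 221.3]
[545.18704021 160.48921913 149.02180516] [-0.51922773  0.84478574  0.58206406]
```

View pics/w1.png

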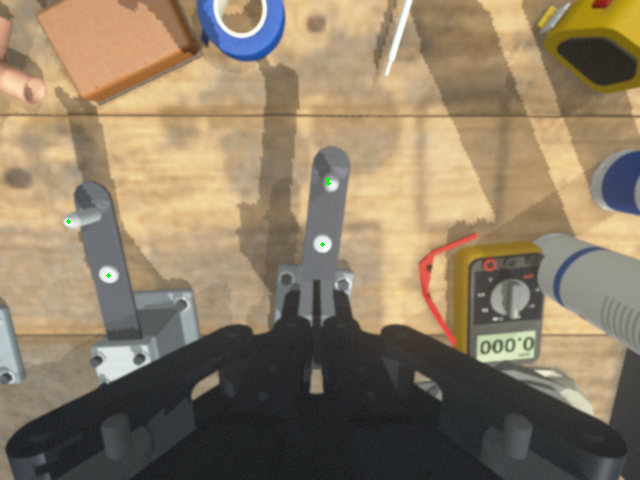

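The projected rivet (323,244) and pin (329,184) of the left spring fall right on the image features, and so do the middle spring's, so the estimates hold. Pressing the left rivet now, in small steps.

>>> step_arm:
  deltas:
    - [[0.01, 0.035, 0.4], [0, 0, 0]]
    - [[0.01, 0.035, 0.8], [0, 0, 0]]
    - [[0.01, 0.035, 0.97], [0, 0, 0]]
    - [[0.01, 0.035, 0.97], [0, 0, 0]]

```text
t: 2.2
tcp_pos: [542.9, 166.4, 73.7]
ee_rot: [-0.001, -0.0, 1.0, -0.0]
force: [0.8, -0.3, 0.1]
opening: -0.4
grasp_force: 0.0
```

>>> step_arm:
  deltas:
    - [[0, 0, 0.05], [0, 0, 0]]
    - [[0, 0, 0.1], [0, 0, 0]]
    - [[0, 0, 0.11], [0, 0, 0]]
    - [[0, 0, 0.11], [0, 0, 0]]

```text
t: 2.7
tcp_pos: [543.7, 165.9, 65.1]
ee_rot: [0.0, 0.0, 1.0, 0.0]
force: [0.6, 0.1, -1.0]
opening: 0.0
grasp_force: 0.0
```

>>> step_arm:
  deltas:
    - [[0, -0.02, 0.02], [0, 0, 0]]
    - [[0, -0.02, 0.04], [0, 0, 0]]
    - [[0, -0.02, 0.04], [0, 0, 0]]

```text
t: 3.08
tcp_pos: [543.8, 164.5, 62.0]
ee_rot: [0.0, 0.0, 1.0, 0.0]
force: [-0.6, 1.6, 6.3]
opening: 0.2
grasp_force: 3.0
```

```bash
python3 - <<'E'
from station import monitor
s=monitor.get_state(); print(s["tcp_pos"],s["force"])
E
```

```text
[543.81285915 164.47888272  62.03888478] [-0.58523289  1.58292719  6.2830497 ]
```

6.3 N at 3 mm means this is the stiff spring. I'll hold it at about 8 N briefly, then go to the middle one.

>>> step_arm:
  deltas:
    - [[0, 0, 0.01], [0, 0, 0]]
    - [[0, 0, 0.01], [0, 0, 0]]
    - [[0, 0, 0.01], [0, 0, 0]]
    - [[0, 0, 0.01], [0, 0, 0]]
    - [[0, 0, 0.01], [0, 0, 0]]

```text
t: 3.7
tcp_pos: [543.8, 164.5, 61.4]
ee_rot: [0.0, 0.0, 1.0, 0.0]
force: [0.2, 1.8, 6.3]
opening: 0.1
grasp_force: 3.6
```

>>> step_arm:
  deltas:
    - [[0, 0, 0], [0, 0, 0]]
    - [[0, 0, 0], [0, 0, 0]]
    - [[0, 0, 0], [0, 0, 0]]

```text
t: 4.08
tcp_pos: [543.8, 164.5, 61.5]
ee_rot: [0.0, 0.0, 1.0, 0.0]
force: [-0.5, 2.1, 6.3]
opening: -0.1
grasp_force: 3.6
```

>>> step_arm:
  deltas:
    - [[0, 0, -0.3], [0, 0, 0]]
    - [[0, 0, -0.6], [0, 0, 0]]
    - [[-0.15, -0.5, -0.6], [0, 0, 0]]
    - [[-0.3, -1, -0.6], [0, 0, 0]]

```text
t: 4.58
tcp_pos: [567.9, 83.6, 109.2]
ee_rot: [0.0, -0.001, 1.0, -0.0]
force: [0.5, 0.1, -1.1]
opening: -0.2
grasp_force: 0.0
```

>>> step_arm:
  deltas:
    - [[0, -0.5, 0], [0, 0, 0]]
    - [[0, -0.98, 0], [0, 0, 0]]
    - [[0, -0.98, 0.3], [0, 0, 0]]
    - [[0, -0.98, 0.4], [0, 0, 0]]
    - [[0, -0.98, 0.4], [0, 0, 0]]

```text
t: 5.2
tcp_pos: [567.0, 6.3, 76.4]
ee_rot: [-0.001, -0.0, 1.0, 0.0]
force: [0.7, 0.2, 0.3]
opening: -0.3
grasp_force: 0.0
```

>>> step_arm:
  deltas:
    - [[-0.01, 0, 0.08], [0, 0, 0]]
    - [[-0.01, 0, 0.14], [0, 0, 0]]
    - [[-0.01, 0, 0.16], [0, 0, 0]]
    - [[-0.01, 0, 0.18], [0, 0, 0]]
    - [[-0.01, 0, 0.18], [0, 0, 0]]

```text
t: 5.82
tcp_pos: [568.2, 6.1, 62.6]
ee_rot: [-0.0, -0.0, 1.0, 0.0]
force: [-0.9, 0.9, 2.1]
opening: -0.4
grasp_force: 1.0
```

>>> step_arm:
  deltas:
    - [[0, 0, 0.02], [0, 0, 0]]
    - [[0, 0, 0.04], [0, 0, 0]]
    - [[0, 0, 0.05], [0, 0, 0]]
    - [[0, 0, 0.05], [0, 0, 0]]

```text
t: 6.32
tcp_pos: [568.4, 5.9, 58.6]
ee_rot: [0.0, 0.0, 1.0, 0.0]
force: [-2.2, 0.8, 4.4]
opening: -0.0
grasp_force: 2.7
```

>>> step_arm:
  deltas:
    - [[0, 0, 0.02], [0, 0, 0]]
    - [[0, 0, 0.04], [0, 0, 0]]
    - [[0, 0, 0.05], [0, 0, 0]]
    - [[0, 0, 0.05], [0, 0, 0]]
    - [[0, 0, 0.05], [0, 0, 0]]

```text
t: 6.95
tcp_pos: [568.6, 5.9, 55.0]
ee_rot: [0.0, 0.0, 1.0, 0.0]
force: [-2.2, 1.9, 9.2]
opening: 0.2
grasp_force: 4.3
```

>>> step_arm:
  deltas:
    - [[0, 0, 0], [0, 0, 0]]
    - [[0, 0, 0], [0, 0, 0]]
    - [[0, 0, 0], [0, 0, 0]]
    - [[0, 0, 0], [0, 0, 0]]

```text
t: 7.45
tcp_pos: [568.5, 6.0, 55.0]
ee_rot: [0.0, 0.0, 1.0, 0.0]
force: [-2.8, 1.5, 8.8]
opening: 0.1
grasp_force: 4.3
```

>>> step_arm:
  deltas:
    - [[0, 0, 0], [0, 0, 0]]
    - [[0, 0, 0], [0, 0, 0]]
    - [[0, 0, 0], [0, 0, 0]]
    - [[0, 0, 0], [0, 0, 0]]

```text
t: 7.95
tcp_pos: [568.6, 5.9, 55.0]
ee_rot: [0.0, 0.0, 1.0, 0.0]
force: [-2.0, 1.7, 8.3]
opening: -0.4
grasp_force: 4.3
```

The middle spring is the right one: about 8.5 N at 10 mm. I'll hold a second on 8 N with slightly less depth, then retreat and head for the collar.

>>> step_arm:
  deltas:
    - [[0, 0, -0.01], [0, 0, 0]]
    - [[0, 0, -0.01], [0, 0, 0]]
    - [[0, 0, -0.01], [0, 0, 0]]
    - [[0, 0, -0.01], [0, 0, 0]]
    - [[0, 0, -0.01], [0, 0, 0]]

```text
t: 8.57
tcp_pos: [568.5, 6.0, 55.7]
ee_rot: [0.0, 0.0, 1.0, 0.0]
force: [-3.4, 1.2, 7.4]
opening: -0.3
grasp_force: 4.0
```

>>> step_arm:
  deltas:
    - [[0, 0, 0], [0, 0, 0]]
    - [[0, 0, 0], [0, 0, 0]]
    - [[0, 0, 0], [0, 0, 0]]
    - [[0, 0, 0], [0, 0, 0]]

```text
t: 9.07
tcp_pos: [568.5, 5.9, 55.7]
ee_rot: [0.0, 0.0, 1.0, 0.0]
force: [-2.4, 1.0, 8.4]
opening: 0.2
grasp_force: 4.0
```

>>> step_arm:
  deltas:
    - [[0, 0, -0.2], [0, 0, 0]]
    - [[0, 0, -0.6], [0, 0, 0]]
    - [[0, 0, -1], [0, 0, 0]]

```text
t: 9.45
tcp_pos: [568.3, 5.7, 136.8]
ee_rot: [0.0, 0.0, 1.0, -0.0]
force: [0.4, -0.5, -0.9]
opening: -0.3
grasp_force: 0.0
```

>>> step_arm:
  deltas:
    - [[0.1, -0.5, -0.1], [0, 0, 0]]
    - [[0.2, -1, -0.2], [0, 0, 0]]
  grip: 1

```text
t: 9.7
tcp_pos: [552.6, -75.0, 152.7]
ee_rot: [0.001, -0.0, 1.0, -0.0]
force: [0.2, -0.7, 0.3]
opening: 35.9
grasp_force: 0.0
```

>>> step_arm:
  deltas:
    - [[0.1, -0.5, 0], [0, 0, 0]]
    - [[0.2, -1, 0], [0, 0, 0]]

```text
t: 9.95
tcp_pos: [536.2, -155.6, 152.2]
ee_rot: [0.0, 0.0, 1.0, -0.0]
force: [-0.2, -0.1, 0.1]
opening: 72.2
grasp_force: 0.0
```

>>> step_arm:
  deltas:
    - [[0.1, -0.5, 0], [0, 0, 0]]
    - [[0.25, -1, 0], [0, 0, 0]]

```text
t: 10.2
tcp_pos: [516.1, -235.7, 152.0]
ee_rot: [0.0, 0.0, 1.0, -0.0]
force: [-0.3, -0.8, -0.1]
opening: 85.6
grasp_force: 0.0
```

>>> step_arm:
  deltas:
    - [[0.1, -0.5, 0], [0, 0, 0]]
    - [[0.25, -1, 0.2], [0, 0, 0]]
    - [[0.25, -1, 0.2], [0, 0, 0]]

```text
t: 10.58
tcp_pos: [494.9, -316.4, 134.8]
ee_rot: [-0.001, 0.002, 1.0, -0.0]
force: [-0.2, -0.2, -0.1]
opening: 85.7
grasp_force: 0.0
```

```bash
python3 - <<'E'
from h import *
from station import monitor, imaging
s=monitor.get_state(); c=wristcam(imaging.camera("wrist"),s); pickle.dump(c,open("w2.pkl","wb"))
im=c["img"].copy(); K,R,t=c["intrinsics"],c["R"],c["t"]
f=lambda X:(lambda q:q[:2]/q[2])(K@(R@np.array(X)+t))
h=cv2.cvtColor(im,cv2.COLOR_RGB2HSV); q=f((493.2,-335.1,20)); print("pred",q)
m=((h[:,:,1]<60)&(h[:,:,2]>120)).astype(np.uint8)
m=cv2.morphologyEx(m,cv2.MORPH_OPEN,np.ones((3,3)))
cs,_=cv2.findContours(m,cv2.RETR_EXTERNAL,cv2.CHAIN_APPROX_NONE)
for k in cs:
    (u,v),rad=cv2.minEnclosingCircle(k); a=cv2.contourArea(k)
    if a>400 and np.hypot(u-q[0],v-q[1])<60:
        print(u,v,rad,a,ray(c,u,v,20)); cv2.circle(im,(int(u),int(v)),int(rad),(0,255,0),1)
cv2.imwrite("pics/w2.png",im[:,:,::-1]); print(s["tcp_pos"],s["force"],s["opening"])
E
```

```text
pred [294.62749996 232.55032195]
294.6226501464844 231.0 28.071613311767578 2285.5 [ 491.91476955 -335.07657176   20.        ]
[ 494.9451219  -316.39540592  134.78391908] [-0.17585721 -0.18359703 -0.08142785] 85.69393438025193
```

View pics/w2.png

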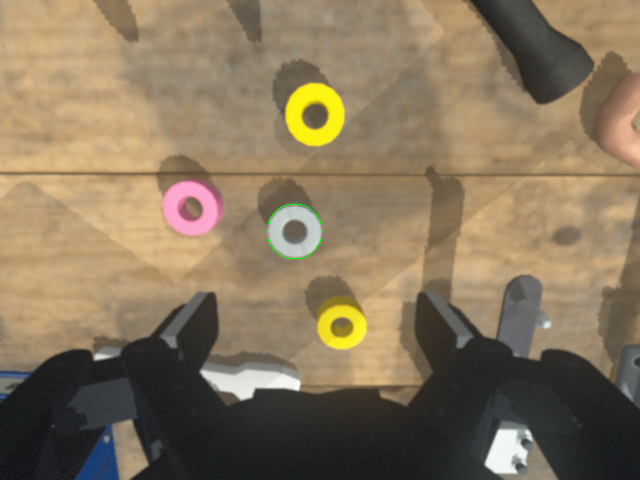

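The green circle marks the grey steel collar at (295,231), world about (492, -335). Pink (192,208) and the yellows (315,114) and (342,322) stay clear of it. I'll narrow the opening to 64 mm to miss the pink one, then go down.

>>> step_arm:
  deltas:
    - [[0.036, -0.233, 0.2], [0, 0, 0]]
    - [[0.036, -0.233, 0.5], [0, 0, 0]]
    - [[0.036, -0.233, 0.9], [0, 0, 0]]
    - [[0.036, -0.233, 0.9], [0, 0, 0]]
  grip: 0.75

```text
t: 11.12
tcp_pos: [492.1, -331.2, 61.1]
ee_rot: [-0.002, -0.0, 1.0, 0.001]
force: [0.2, 0.1, -0.4]
opening: 64.4
grasp_force: 0.0
```

```bash
python3 - <<'E'
from h import *
from station import monitor, imaging
s=monitor.get_state(); c=wristcam(imaging.camera("wrist"),s)
im=c["img"]; K,R,t=c["intrinsics"],c["R"],c["t"]
h=cv2.cvtColor(im,cv2.COLOR_RGB2HSV); q=K@(R@np.array([492,-335.,20])+t); q=q[:2]/q[2]; print("pred",q)
m=((h[:,:,1]<60)&(h[:,:,2]>120)).astype(np.uint8)
m=cv2.morphologyEx(m,cv2.MORPH_OPEN,np.ones((3,3)))
for k in cv2.findContours(m,cv2.RETR_EXTERNAL,cv2.CHAIN_APPROX_NONE)[0]:
    (u,v),rad=cv2.minEnclosingCircle(k); a=cv2.contourArea(k)
    if a>600 and np.hypot(u-q[0],v-q[1])<80: print(u,v,rad,a,ray(c,u,v,20))
print(s["tcp_pos"],s["opening"])
E
```

```text
pred [311.81521641 265.71871978]
311.85357666015625 264.81671142578125 38.2979850769043 4133.0 [ 491.43507731 -334.97562575   20.        ]
[ 492.08062966 -331.24937895   61.09429239] 64.36584096475491
```

>>> step_arm:
  deltas:
    - [[0.005, -0.045, 0.3], [0, 0, 0]]
    - [[0.005, -0.045, 0.55], [0, 0, 0]]
    - [[0.005, -0.045, 0.74], [0, 0, 0]]
    - [[0.005, -0.045, 0.74], [0, 0, 0]]

```text
t: 11.68
tcp_pos: [492.9, -336.0, 3.9]
ee_rot: [-0.0, -0.0, 1.0, 0.0]
force: [-0.2, -0.3, 0.1]
opening: 64.4
grasp_force: 0.0
```

>>> step_arm:
  deltas:
    - [[0, 0, 0], [0, 0, 0]]
    - [[0, 0, 0], [0, 0, 0]]
    - [[0, 0, 0], [0, 0, 0]]
    - [[0, 0, 0], [0, 0, 0]]
    - [[0, 0, 0], [0, 0, 0]]
  grip: 0.3
  newtons: 40

```text
t: 12.3
tcp_pos: [493.6, -336.7, 5.5]
ee_rot: [0.001, -0.0, 1.0, -0.0]
force: [-0.9, 1.1, 5.2]
opening: 42.8
grasp_force: 39.9
```

>>> step_arm:
  deltas:
    - [[0, 0, -0.1], [0, 0, 0]]
    - [[0, 0, -0.4], [0, 0, 0]]
    - [[0, 0, -0.8], [0, 0, 0]]
    - [[0, 0, -1], [0, 0, 0]]

```text
t: 12.8
tcp_pos: [493.8, -337.0, 86.4]
ee_rot: [0.001, 0.0, 1.0, -0.001]
force: [0.8, 0.8, -2.2]
opening: 42.5
grasp_force: 41.1
```

>>> step_arm:
  deltas:
    - [[0, 0, -0.4], [0, 0, 0]]
    - [[0, 0, -0.8], [0, 0, 0]]
    - [[0, 0, -0.8], [0, 0, 0]]

```text
t: 13.18
tcp_pos: [494.3, -337.4, 150.5]
ee_rot: [0.002, 0.0, 1.0, -0.001]
force: [-0.0, -0.6, -2.1]
opening: 42.0
grasp_force: 41.1
```

```bash
python3 - <<'E'
from h import *
from station import monitor, imaging
s=monitor.get_state(); c=wristcam(imaging.camera("wrist"),s); im=c["img"].copy(); pickle.dump(c,open("w3.pkl","wb"))
print(s["tcp_pos"],s["force"],s["opening"],s["grasp_force"])
K,R,t=c["intrinsics"],c["R"],c["t"]
M,p=pose(s)
for X in [(0,0,0),(0,0,-19)]:
    q=K@(R@(M@np.array(X)+p)+t); print(X,q[:2]/q[2])
cv2.imwrite("pics/w3.png",im[:,:,::-1])
E
```

```text
[ 494.25783035 -337.39963776  150.50631918] [-0.01319198 -0.57316533 -2.12516344] 41.97898194148815 41.07530057430267
(0, 0, 0) [318.83979963 295.34260183]
(0, 0, -19) [319.15324636 314.86725912]
```

View pics/w3.png

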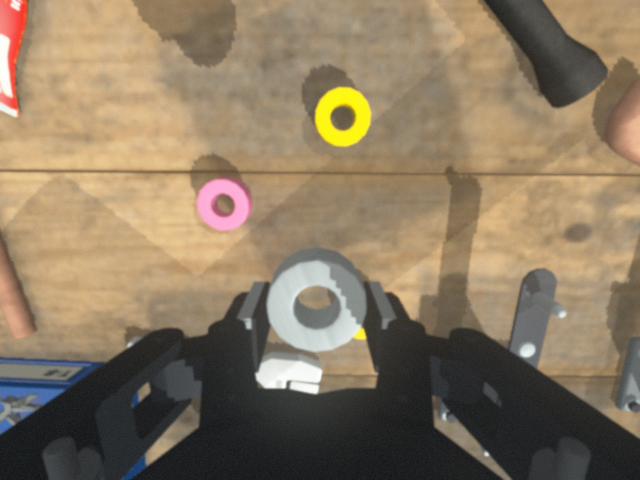

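The collar hangs square between the pads; its top face is centred at about (317,306), some 1.5 mm toward tool +x. Next, carry it above the middle pin.

>>> step_arm:
  deltas:
    - [[-0.03, 0.4, 0], [0, 0, 0]]
    - [[-0.06, 0.75, 0], [0, 0, 0]]
    - [[-0.09, 1, 0], [0, 0, 0]]

```text
t: 13.6
tcp_pos: [499.5, -254.7, 146.8]
ee_rot: [-0.001, -0.0, 1.0, 0.001]
force: [-0.4, -0.6, -2.6]
opening: 42.3
grasp_force: 41.1
```

>>> step_arm:
  deltas:
    - [[-0.03, 0.4, 0], [0, 0, 0]]
    - [[-0.06, 0.75, 0], [0, 0, 0]]
    - [[-0.09, 1, 0], [0, 0, 0]]

```text
t: 13.98
tcp_pos: [507.2, -175.0, 147.5]
ee_rot: [-0.0, -0.0, 1.0, 0.0]
force: [0.1, 0.1, -1.1]
opening: 42.3
grasp_force: 41.1
```

>>> step_arm:
  deltas:
    - [[-0.03, 0.4, 0], [0, 0, 0]]
    - [[-0.06, 0.75, 0], [0, 0, 0]]
    - [[-0.09, 1, 0], [0, 0, 0]]

```text
t: 14.35
tcp_pos: [514.6, -95.2, 147.8]
ee_rot: [-0.0, -0.0, 1.0, 0.0]
force: [0.2, 0.2, -1.3]
opening: 42.4
grasp_force: 41.1
```

>>> step_arm:
  deltas:
    - [[-0.03, 0.4, 0], [0, 0, 0]]
    - [[-0.06, 0.75, 0.1], [0, 0, 0]]
    - [[-0.09, 1, 0.25], [0, 0, 0]]
    - [[-0.09, 1, 0.25], [0, 0, 0]]
    - [[-0.09, 1, 0.25], [0, 0, 0]]

```text
t: 14.98
tcp_pos: [522.0, -16.8, 128.2]
ee_rot: [0.0, 0.0, 1.0, -0.0]
force: [0.1, -0.5, -1.1]
opening: 42.4
grasp_force: 41.2
```

```bash
python3 - <<'E'
from h import *
from station import monitor
s=monitor.get_state()
print(s["tcp_pos"],s["force"],s["opening"],s["grasp_force"],pose(s)[0].round(4).tolist())
print(plan(s,[523.8,3.3,s["tcp_pos"][2]],down(np.pi)))
E
```

```text
[522.02411484 -16.81238915 128.18917814] [ 0.12870582 -0.50913    -1.10720668] 42.36078280794945 41.18761092424393 [[-1.0, 0.0002, 0.0], [0.0002, 1.0, -0.0004], [-0.0, -0.0004, -1.0]]
(array([-2.220e-02,  2.514e-01, -1.000e-04]), array([-0.0002,  0.    , -0.0001]))
```

>>> step_arm:
  deltas:
    - [[-0.022, 0.12, 0], [0, 0, 0]]
    - [[-0.022, 0.25, 0], [0, 0, 0]]
    - [[-0.022, 0.25, 0.15], [0, 0, 0]]
    - [[-0.022, 0.25, 0.25], [0, 0, 0]]
    - [[-0.022, 0.25, 0.25], [0, 0, 0]]

```text
t: 15.6
tcp_pos: [522.8, 3.6, 107.0]
ee_rot: [-0.001, 0.0, 1.0, 0.0]
force: [-0.3, 0.3, -2.1]
opening: 42.4
grasp_force: 41.2
```

```bash
python3 - <<'E'
from h import *
from station import monitor, imaging
s=monitor.get_state(); c=wristcam(imaging.camera("wrist"),s); im=c["img"].copy()
print(s["tcp_pos"],s["opening"])
K,R,t=c["intrinsics"],c["R"],c["t"]; M,p=pose(s)
f=lambda X:(lambda q:q[:2]/q[2])(K@(R@np.array(X)+t))
print("pin tip",f((522.3,3.3,89)),"rivet",f((567.8,6.1,65)),"collar top centre",f(M@np.array([1.5,0,-15])+p))
cr=im[230:380,240:400]
cv2.imwrite("pics/w4.png",cv2.resize(cr[:,:,::-1],None,fx=4,fy=4,interpolation=cv2.INTER_CUBIC))
E
```

```text
[522.79070122   3.58832365 107.04241243] 42.38795128739362
pin tip [318.04396316 279.81013824] rivet [322.23235038 332.57226245] collar top centre [319.08191443 307.15135362]
```

View pics/w4.png

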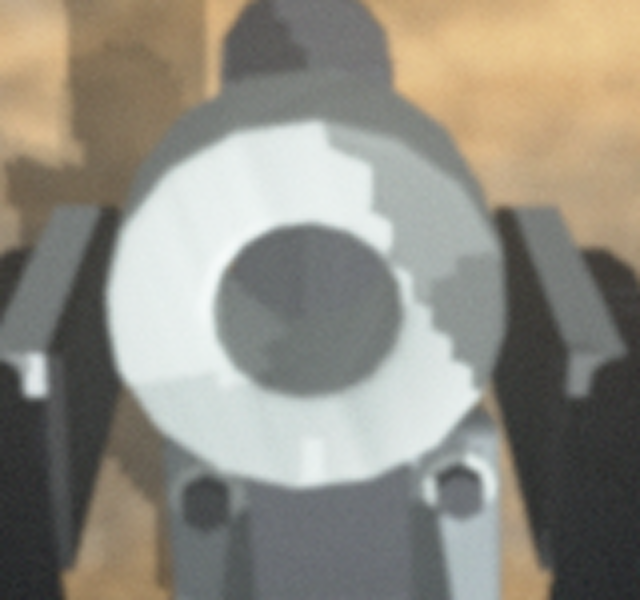

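The ring is centred at image (316.5,306) above the spring, so the hole lies within about 2 mm of the pin axis. I'll nudge and lower in stages, watching the force.

>>> step_arm:
  deltas:
    - [[-0.018, 0.008, 0], [0, 0, 0]]
    - [[-0.018, 0.008, 0.1], [0, 0, 0]]
    - [[-0.018, 0.008, 0.2], [0, 0, 0]]
    - [[-0.018, 0.008, 0.3], [0, 0, 0]]
    - [[-0.018, 0.008, 0.3], [0, 0, 0]]

```text
t: 16.27
tcp_pos: [524.4, 4.4, 83.2]
ee_rot: [-0.001, 0.0, 1.0, 0.0]
force: [-0.1, -0.5, -1.7]
opening: 42.4
grasp_force: 41.2
```

```bash
python3 - <<'E'
from h import *
from station import monitor, imaging
s=monitor.get_state(); c=wristcam(imaging.camera("wrist"),s); im=c["img"].copy()
print(s["tcp_pos"],s["force"],s["opening"])
cr=im[230:380,240:400]
cv2.imwrite("pics/w5.png",cv2.resize(cr[:,:,::-1],None,fx=4,fy=4,interpolation=cv2.INTER_CUBIC))
E
```

```text
[524.38538507   4.40941964  83.24038408] [-0.05717581 -0.45429726 -1.69829881] 42.44532175523889
```

View pics/w5.png

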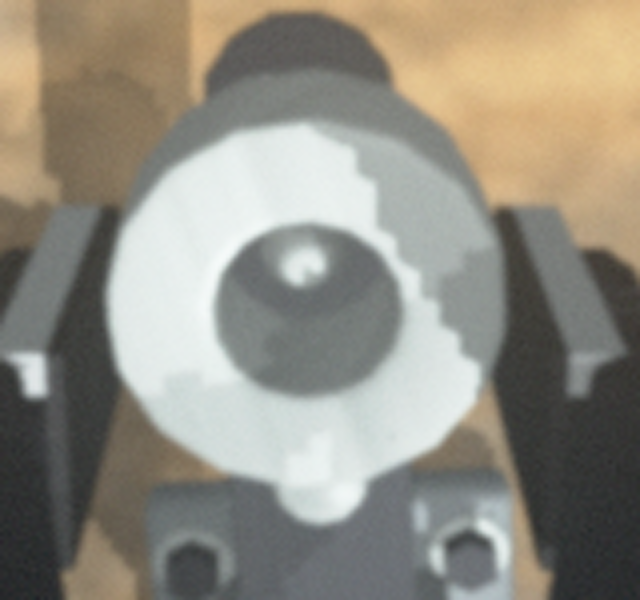

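The pin tip shows inside the hole at crop (303,265), laterally centred, with no contact force. Lower on to the spring.

>>> step_arm:
  deltas:
    - [[0, 0, 0.05], [0, 0, 0]]
    - [[0, 0, 0.1], [0, 0, 0]]
    - [[0, 0, 0.15], [0, 0, 0]]
    - [[0, 0, 0.18], [0, 0, 0]]
    - [[0, 0, 0.18], [0, 0, 0]]

```text
t: 16.95
tcp_pos: [524.9, 4.3, 69.5]
ee_rot: [-0.0, 0.0, 1.0, 0.0]
force: [-0.1, -0.8, -1.8]
opening: 42.2
grasp_force: 41.2
```

>>> step_arm:
  deltas:
    - [[0, 0, 0.03], [0, 0, 0]]
    - [[0, 0, 0.06], [0, 0, 0]]
    - [[0, 0, 0.06], [0, 0, 0]]

```text
t: 17.32
tcp_pos: [525.1, 4.3, 64.8]
ee_rot: [0.0, 0.0, 1.0, -0.0]
force: [-0.1, 0.4, -0.8]
opening: 42.3
grasp_force: 41.3
```

>>> step_arm:
  deltas:
    - [[0.01, 0, 0.03], [0, 0, 0]]
    - [[0.015, 0, 0.06], [0, 0, 0]]
    - [[0.015, 0, 0.08], [0, 0, 0]]
    - [[0.015, 0, 0.08], [0, 0, 0]]

```text
t: 17.82
tcp_pos: [524.0, 4.3, 58.5]
ee_rot: [0.0, 0.0, 1.0, -0.0]
force: [1.1, -0.1, 1.1]
opening: 42.4
grasp_force: 41.4
```

>>> step_arm:
  deltas:
    - [[0, 0, -0.02], [0, 0, 0]]
    - [[0, 0, -0.02], [0, 0, 0]]
    - [[0, 0, -0.02], [0, 0, 0]]

```text
t: 18.2
tcp_pos: [523.9, 4.3, 60.1]
ee_rot: [0.0, 0.0, 1.0, -0.0]
force: [0.7, -0.1, 0.4]
opening: 42.5
grasp_force: 41.4
```

>>> step_arm:
  deltas:
    - [[0, 0, 0], [0, 0, 0]]
    - [[0, 0, 0], [0, 0, 0]]
    - [[0, 0, 0], [0, 0, 0]]
    - [[0, 0, 0], [0, 0, 0]]
    - [[0, 0, 0], [0, 0, 0]]
  grip: 0.8

```text
t: 18.82
tcp_pos: [523.8, 4.3, 60.1]
ee_rot: [-0.0, 0.0, 1.0, 0.0]
force: [0.1, -0.6, -0.4]
opening: 68.3
grasp_force: 0.0
```

>>> step_arm:
  deltas:
    - [[0, 0, -0.1], [0, 0, 0]]
    - [[0, 0, -0.3], [0, 0, 0]]
    - [[0, 0, -0.6], [0, 0, 0]]
    - [[0, 0, -1], [0, 0, 0]]

```text
t: 19.32
tcp_pos: [523.4, 4.4, 141.0]
ee_rot: [-0.0, 0.0, 1.0, 0.0]
force: [0.9, -0.1, 0.3]
opening: 68.4
grasp_force: 0.0
```

>>> step_arm:
  deltas:
    - [[0, 0, -0.3], [0, 0, 0]]
    - [[0, 0, -0.5], [0, 0, 0]]
    - [[0, 0, -0.5], [0, 0, 0]]
    - [[0, 0, -0.5], [0, 0, 0]]

```text
t: 19.82
tcp_pos: [523.5, 4.3, 179.7]
ee_rot: [-0.0, 0.0, 1.0, 0.0]
force: [0.1, -0.4, -0.6]
opening: 67.9
grasp_force: 0.0
```

```bash
python3 - <<'E'
from h import *
from station import monitor, imaging
s=monitor.get_state(); c=wristcam(imaging.camera("wrist"),s); im=c["img"]; g=imaging.camera("scene")["img"]
print(s["t"],s["tcp_pos"],s["force"])
K,R,t=c["intrinsics"],c["R"],c["t"]
f=lambda X:(lambda q:q[:2]/q[2])(K@(R@np.array(X)+t))
print("pin tip at 80",f((522,3.3,80)),"collar top if at z 73",f((522,3.3,73)),"rivet 65/60",f((567.8,6.1,65)),f((567.8,6.1,60)))
a=cv2.resize(im[150:350,220:420],(500,500),interpolation=cv2.INTER_CUBIC)
b=cv2.resize(g[160:260,290:350],(300,500),interpolation=cv2.INTER_CUBIC)
cv2.imwrite("pics/w6.png",np.hstack([a,b])[:,:,::-1])
E
```

```text
19.825 [523.5426787    4.34119294 179.67133787] [ 0.06816053 -0.4219044  -0.58661851]
pin tip at 80 [316.5658173  237.49238527] collar top if at z 73 [316.56315346 235.17293945] rivet 65/60 [319.88604184 285.42474594] [319.82781364 283.09722353]
```

View pics/w6.png

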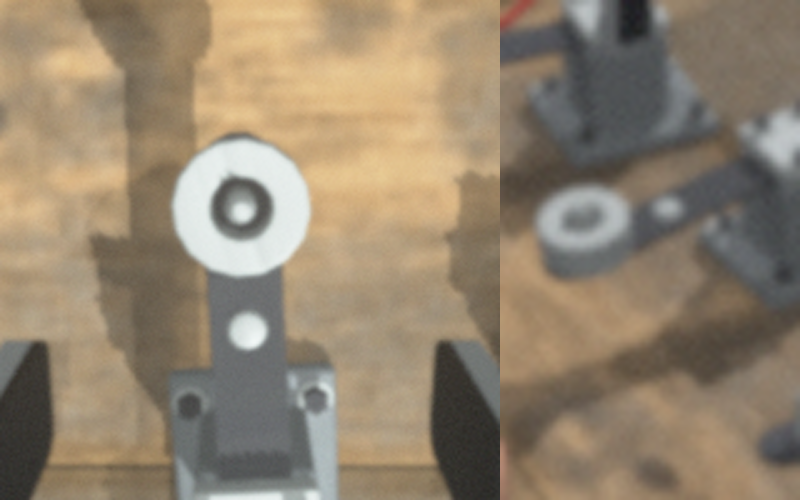

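The collar (241,207) lies flat on the middle spring. The pin shows centred in its hole (241,208), the spring is visibly bent, and the gripper is clear. Handing in.

```bash
python3 -c "
from station import r
print(r.close_job())"
```

```text
the job is handed in; nothing more can be done
None
```

I pressed the left spring (too stiff, about 6.3 N at 3.5 mm) and the middle spring (about 8 N at 10 mm, the right one), then put the steel collar flat over the middle spring's pin, let go and handed the job in at about 20 s; no verdict was returned.

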